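# Lay out the pinion-shaft parts between crown wheel and flange

### The arm

A 6-joint arm with a two-finger parallel gripper is mounted at the origin on the work surface. World frame = base frame: x ahead of the robot, y to its left, z up, the work surface at z = 0. Lengths are in m, angles in rad, forces in N, time in s.
With the tool pointing down it reaches from about 0.425 to 1.125 m from the base axis. Payload 14.9 kg.
Tool frame: the origin (TCP) lies at the very end of the fingers, on their centre line; the grasp point (between the pads) lies 19 mm behind it (manip.tcp_to_grasp is the distance from the TCP to the grasp point, in m); z points along the fingers, y is the direction in which the jaws open and shut (so a half turn about z gives the same grasp; the last joint's range is limited). The gripper opens to 91 mm and grips with 3 to 60 N. Pads are 32 mm wide; open, the fingers measure 118 mm over their backs; the gripper's body (76 mm by 178 mm) begins 60 mm behind the grasp point.
Start: joints at [1.178, 0.379, 1.734, -0, 1.028, -0.033], TCP at [0.246, 0.655, 0.214] pointing down, gripper open.
Joint ranges: [-2.77, 2.77], [-0.74, 2.19], [0, 2.66], [-1.06, 4.2], [0.31, 2.87], [-3.08, 3.08]. Speed limits (rad/s): [1.89, 1.89, 2.39, 3.14, 3.14, 3.14].

### API

Orientations are given as a unit quaternion [x, y, z, w].
In Python, from workcell import manip, jaws, capture, status gives the robot as it stands. Calls block until the motion is done:
- manip.move_pose(position, orientation): joint-space move of the TCP to a pose.
- manip.movel(position, v=0.15, rotation=None): straight line of the TCP; rotation=None keeps the orientation; v is the mean speed in m/s.
- manip.goto_joints(angles): joint-space move.
- jaws.open_jaws() and jaws.gripper_close(force=None): open the fingers fully, or close them until they stop; force is the grip in N (None keeps the last).
- manip.sleep(seconds).
- manip.ik(position, orientation): joint angles nearest the present ones, or None.
- capture(name): name is "scene" or "side" or "wrist"; returns a dict with "image" (400x640x3 uint8, red, green, blue), "mtx" (3x3 intrinsics, pixels), "R" (3x3) and "t" (3): a world point X has camera coordinates R X + t; the wrist camera has in their place "hand_eye" (4x4, takes a point from camera to tool coordinates, whose origin is the TCP and whose axes are the flange's). Camera axes: x right, y down, z forward; pixel columns grow to the right and rows downward; lengths in m; the calibration is good to about 2 mm. A picture is of the moment at which its call begins: read the wrist's pose just before it. There is no depth.
A pose or a line that the arm cannot do raises manip.MotionError and nothing moves.
- manip.sign_off(): hands the job in, once; it reports no verdict.
Readings, each from a call of its own:
- status.read_t(): time.
- status.read_joint_positions(): joint angles.
- status.read_joint_velocities(): joint speeds.
- status.read_tau(): joint torques, N m.
- status.read_tcp_pos(): TCP position.
- status.read_tool_rot(): TCP orientation.
- status.read_wrist_force(): force on the tool from outside, world axes, zero at the start.
- status.read_wrist_torque(): the same for the moment, N m.
- status.read_grip_width(): finger opening in m.
Only numpy, scipy, OpenCV 4.12 (cv2) and the standard library are available. Lean on these libraries where they do the work, as an engineer would, in place of code of your own. Each camera call takes 0.05 s, during which the arm holds its last target. There are 200 camera calls.

### The job

Lay out the pinion-shaft parts for inspection in the order they are fitted, one on the middle of each plywood disc in the row between the crown wheel and the drive flange: the large bearing on the disc next to the crown wheel, the small bearing on the disc next to the flange, both flat, and the spacer sleeve upright on the disc between them. Lay the thrust washer flat on top of the sleeve, centred on it, and leave everything standing still.

Things in the scene. Friction and masses are not known exactly. Their poses are not given: they have to be found in the camera images.
- large_bearing: the larger of the two ball bearings: steel ring lying flat, loose, 64 mm outside diameter, 30 mm bore, 22 mm high, brass-coloured balls showing between its two races, about 0.3 kg. Origin at the centre of its underside, z up along its axis.
- small_bearing: the smaller ball bearing: same look, loose, lying flat, 44 mm outside diameter, 20 mm bore, 15 mm high, about 0.1 kg. Origin at the centre of its underside, z up along its axis.
- sleeve: spacer sleeve: plain dark steel tube standing upright, loose, 44 mm outside diameter, 30 mm bore, 45 mm tall, about 0.2 kg. Origin at the centre of its underside, z up along its axis.
- washer: thrust washer: plain thin bright steel ring lying flat, loose, no balls, 54 mm outside diameter, 26 mm hole, 8 mm thick, about 0.1 kg. Origin at the centre of its underside, z up along its axis.
- crown_wheel: crown wheel: dark steel bevel gear with a ring of teeth, about 135 mm across, with a 54 mm thick hub up to 62 mm high; fixed to the bench at one end of the row of discs, left or right. Origin at the centre of its underside.
- flange: drive flange: bright smooth steel disc, 104 mm across and 12 mm thick with four dark bolt holes and a 46 mm thick hub up to 45 mm high; fixed to the bench at the other end of the row of discs. Origin at the centre of its underside.
- pad_left: plywood disc lying fixed on the bench, 90 mm across, 4 mm thick; origin at the centre of its underside, at bench height, z up. The one of the three at the robot's left (+y) end of the row.
- pad_mid: plywood disc lying fixed on the bench, 90 mm across, 4 mm thick; origin at the centre of its underside, at bench height, z up. The middle one of the row, with a disc on either side, about 135 mm away.
- pad_right: plywood disc lying fixed on the bench, 90 mm across, 4 mm thick; origin at the centre of its underside, at bench height, z up. The one of the three at the robot's right (-y) end of the row.
There are look-alikes about, which are no part of the job. What is shaped like the sleeve but red is not meant.

How it is judged:
By the outcome, as a careful person would: the job done as asked, in the order asked, and still so for the second after the job is handed in, with the robot touching nothing.
It also fails if it takes over 106 s, if anything falls off the work surface, if the arm or the gripper's body presses on something with over 40 N, if the wrist force passes 120 N, or if a joint passes its speed limit or range.

## Working session

There is one attempt and no reset: what is moved stays moved. The work goes in short steps, each a Python script; the robot and the scene stay as the last script left them, time stands still between calls to the robot, and variables do not carry over. Pictures are saved under pics/ and viewed, about 12 in all and at most 16, crops included, and the job is handed in when it is done.

```bash
mkdir -p pics; ls
python3 - <<'E'
from workcell import manip, jaws, capture, status
import cv2,numpy as np
for n in ["scene","side","wrist"]:
    c=capture(n); cv2.imwrite(f"pics/a_{n}.png",c["image"][:,:,::-1])
    print(n,c["mtx"].tolist(),c.get("R"),c.get("t"),c.get("hand_eye"))
print(status.read_t(),status.read_tool_rot(),status.read_tcp_pos())
E
```

```text
pics
scene [[416.4219648412098, 0.0, 324.9331845322039], [0.0, 416.4219648412098, 207.61075089661327], [0.0, 0.0, 1.0]] [[ 0.27222327  0.96209694 -0.01624728]
 [ 0.73052438 -0.21763115 -0.64727955]
 [-0.62628159  0.16433552 -0.76207953]] [-0.15193878 -0.43053957  1.39659443] None
side [[497.23666795032, 0.0, 321.44123688569624], [0.0, 497.23666795032, 205.68411983340562], [0.0, 0.0, 1.0]] [[-0.9873035  -0.1582471  -0.01377113]
 [-0.10777395  0.7310354  -0.67377445]
 [ 0.11669004 -0.66373571 -0.73880873]] [0.61875786 0.10091032 1.11557006] None
wrist [[276.00538011864586, 0.0, 323.81090178897506], [0.0, 276.00538011864586, 200.49581116731915], [0.0, 0.0, 1.0]] None None [[-6.00373689e-04 -9.64223596e-01 -2.65089600e-01  7.56468346e-02]
 [ 9.99999819e-01 -5.68535728e-04 -1.96831622e-04 -1.33720830e-04]
 [ 3.90767856e-05 -2.65089670e-01  9.64223763e-01 -1.70067934e-01]
 [ 0.00000000e+00  0.00000000e+00  0.00000000e+00  1.00000000e+00]]
0.15 [ 1.78942679e-01  9.83859410e-01 -4.14983153e-04 -8.54615073e-05] [0.24636478 0.65489894 0.21344291]
```

View pics/a_scene.png

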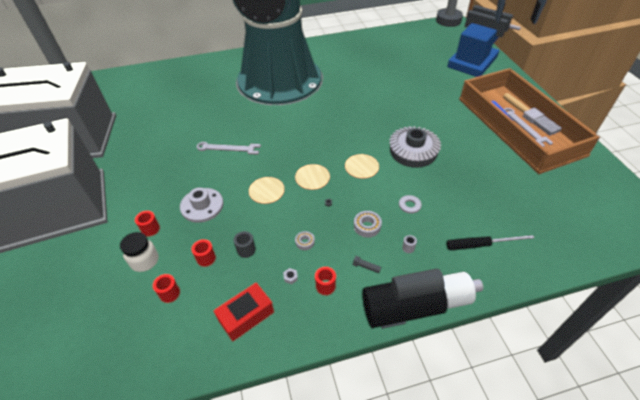

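View pics/a_side.png

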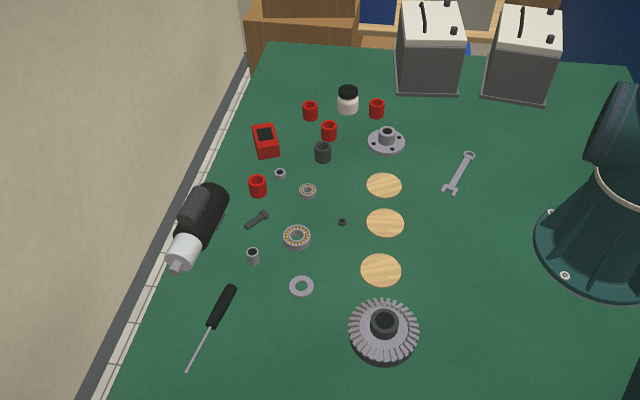

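The crown wheel is at the +y end (scene 415,145; side 384,330) and the flange at -y (201,204; 387,140). So the large bearing (368,222) goes to pad_left, the small one (305,240) to pad_right, and the dark sleeve (245,244) to pad_mid. The washer is at (410,204). I'll triangulate these roughly, then refine from the wrist camera.

```bash
cat > h.py <<'E'
from workcell import manip, jaws, capture, status
import cv2,numpy as np
from scipy.spatial.transform import Rotation as Rot
def ray(c,uv,z,R=None,t=None):
    R=c["R"] if R is None else R; t=c["t"] if t is None else t
    d=R.T@np.linalg.inv(c["mtx"])@np.array([uv[0],uv[1],1.]); o=-R.T@t
    return o+d*(z-o[2])/d[2]
def wristcap(name=None):
    p=np.array(status.read_tcp_pos()); q=status.read_tool_rot(); c=capture("wrist")
    T=np.eye(4); T[:3,:3]=Rot.from_quat(q).as_matrix(); T[:3,3]=p; T=T@c["hand_eye"]
    c["R"]=T[:3,:3].T; c["t"]=-c["R"]@T[:3,3]
    if name: cv2.imwrite(f"pics/{name}.png",c["image"][:,:,::-1])
    return c
def proj(c,X):
    x=c["mtx"]@(c["R"]@np.array(X)+c["t"]); return x[:2]/x[2]
def down(yaw):  # tool z down; tool y axis at angle yaw in world
    y=np.array([np.cos(yaw),np.sin(yaw),0]); z=np.array([0,0,-1.]); return Rot.from_matrix(np.c_[np.cross(y,z),y,z]).as_quat()
def ortho(c,z,cx,cy,h=0.15,s=0.0005):
    """rectified top view at plane z: rows = +x up, cols = -y right"""
    n=int(2*h/s); xs=cx+h-s*(np.arange(n)+.5); ys=cy+h-s*(np.arange(n)+.5)
    Y,X=np.meshgrid(ys,xs); P=np.stack([X,Y,np.full_like(X,z)],-1)@c["R"].T+c["t"]
    P=P@c["mtx"].T
    return cv2.remap(c["image"],(P[...,0]/P[...,2]).astype(np.float32),(P[...,1]/P[...,2]).astype(np.float32),cv2.INTER_LINEAR)
E
python3 - <<'E'
from h import *
s=capture("scene"); d=capture("side")
for n,a,b,z in [("large",(368,221),(297,235),.022),("small",(305,239),(308,189),.015),("sleeve",(244,237),(323,146),.045),("washer",(410,203),(301,286),.008),("pl",(362,166),(381,270),.004),("pm",(313,176),(385,223),.004),("pr",(267,189),(384,185),.004),("nut",(290,275),(280,173),.01),("bush",(410,240),(253,252),.025)]:
    print(n,ray(s,a,z)[:2].round(3),ray(d,b,z)[:2].round(3))
print(Rot.from_quat(status.read_tool_rot()).as_matrix().round(3))
for p in [(.75,.0),(.6,0)]:
  for yaw in (0,np.pi/2,np.pi,-np.pi/2):
    print(p,yaw,manip.ik([*p,.4],down(yaw)))
E
```

```text
large [0.673 0.072] [0.671 0.072]
small [ 0.677 -0.08 ] [ 0.673 -0.082]
sleeve [ 0.655 -0.212] [ 0.656 -0.213]
washer [0.639 0.194] [0.639 0.196]
pl [0.478 0.126] [0.475 0.127]
pm [ 0.476 -0.009] [ 0.476 -0.008]
pr [ 0.488 -0.134] [ 0.488 -0.134]
nut [ 0.756 -0.134] [ 0.756 -0.133]
bush [0.753 0.143] [0.757 0.136]
[[-0.936  0.352 -0.   ]
 [ 0.352  0.936 -0.   ]
 [-0.    -0.    -1.   ]]
(0.75, 0.0) 0 [-3.10716661e-02  3.13143094e-01  1.47965551e+00 -4.44089210e-16
  1.34879405e+00 -3.10716661e-02]
(0.75, 0.0) 1.5707963267948966 [-3.10716661e-02  3.13143094e-01  1.47965551e+00 -4.44089210e-16
  1.34879405e+00 -1.60186799e+00]
(0.75, 0.0) 3.141592653589793 None
(0.75, 0.0) -1.5707963267948966 [-3.10716661e-02  3.13143094e-01  1.47965551e+00 -4.44089210e-16
  1.34879405e+00  1.53972466e+00]
(0.6, 0) 0 [-3.88431003e-02  5.09007485e-02  1.78717417e+00 -4.44089210e-16
  1.30351773e+00 -3.88431003e-02]
(0.6, 0) 1.5707963267948966 [-3.88431003e-02  5.09007485e-02  1.78717417e+00 -4.44089210e-16
  1.30351773e+00 -1.60963943e+00]
(0.6, 0) 3.141592653589793 None
(0.6, 0) -1.5707963267948966 [-3.88431003e-02  5.09007485e-02  1.78717417e+00 -4.44089210e-16
  1.30351773e+00  1.53195323e+00]
```

```bash
cat >> h.py <<'E'
from scipy.ndimage import map_coordinates
from scipy.optimize import minimize
G0={"large":(.672,.072,.022,.032),"small":(.675,-.081,.015,.022),"sleeve":(.655,-.2125,.045,.022),"washer":(.639,.195,.008,.027),"pl":(.476,.126,.004,.045),"pm":(.476,-.0085,.004,.045),"pr":(.488,-.134,.004,.045)}
A=np.linspace(0,2*np.pi,180,endpoint=False)
def samp(c,im,x,y,z,r):
    P=np.stack([x+r*np.cos(A),y+r*np.sin(A),np.full_like(A,z)],-1)@c["R"].T+c["t"]; P=P@c["mtx"].T
    u=P[:,0]/P[:,2]; v=P[:,1]/P[:,2]
    return np.stack([map_coordinates(im[...,k],[v,u],order=1,mode="nearest") for k in range(3)],-1)
def fit(c,g,rng=.006):
    x0,y0,z,r=g; im=cv2.GaussianBlur(c["image"].astype(np.float32),(0,0),0.7); e=.002
    f=lambda p:-np.linalg.norm(np.median(samp(c,im,p[0],p[1],z,r+e)-samp(c,im,p[0],p[1],z,r-e),axis=0))
    G=[(f((x0+a,y0+b)),x0+a,y0+b) for a in np.arange(-rng,rng+1e-6,.001) for b in np.arange(-rng,rng+1e-6,.001)]
    b=min(G); m=minimize(f,b[1:],method="Nelder-Mead",options=dict(initial_simplex=[b[1:],(b[1]+.001,b[2]),(b[1],b[2]+.001)],xatol=1e-5,fatol=1e-3))
    return m.x.round(4),round(-m.fun,1)
E
python3 - <<'E'
from h import *
views=[("scene",capture("scene")),("side",capture("side"))]
t=status.read_t()
for n,p in [("wA",(.62,.08)),("wB",(.62,-.17))]:
    manip.move_pose([*p,.22],down(0)); views.append((n,wristcap(n)))
print(status.read_t()-t)
for k,g in G0.items():
    print(k,[(n,*fit(c,g)) for n,c in views])
E
```

```text
3.5166999999999997
large [('scene', array([0.6711, 0.0713]), np.float64(59.4)), ('side', array([0.6728, 0.0713]), np.float64(65.8)), ('wA', array([0.6722, 0.0717]), np.float64(102.3)), ('wB', array([0.6741, 0.0686]), np.float64(6.8))]
small [('scene', array([ 0.6745, -0.0816]), np.float64(54.1)), ('side', array([ 0.6756, -0.0809]), np.float64(47.2)), ('wA', array([ 0.6748, -0.0831]), np.float64(43.7)), ('wB', array([ 0.6746, -0.0812]), np.float64(100.1))]
sleeve [('scene', array([ 0.6664, -0.2144]), np.float64(28.6)), ('side', array([ 0.6576, -0.2079]), np.float64(14.3)), ('wA', array([ 0.6549, -0.2086]), np.float64(0.9)), ('wB', array([ 0.6547, -0.2058]), np.float64(41.1))]
washer [('scene', array([0.639, 0.194]), np.float64(72.1)), ('side', array([0.6395, 0.195 ]), np.float64(80.6)), ('wA', array([0.6388, 0.1945]), np.float64(109.8)), ('wB', array([0.643 , 0.1912]), np.float64(0.9))]
pl [('scene', array([0.4743, 0.1255]), np.float64(77.3)), ('side', array([0.4764, 0.1261]), np.float64(106.8)), ('wA', array([0.4763, 0.1261]), np.float64(139.5)), ('wB', array([0.4749, 0.1246]), np.float64(0.4))]
pm [('scene', array([ 0.4749, -0.0116]), np.float64(83.1)), ('side', array([ 0.4764, -0.011 ]), np.float64(98.1)), ('wA', array([ 0.4769, -0.0097]), np.float64(101.0)), ('wB', array([ 0.4765, -0.0114]), np.float64(150.2))]
pr [('scene', array([ 0.4892, -0.1364]), np.float64(84.1)), ('side', array([ 0.489 , -0.1358]), np.float64(90.7)), ('wA', array([ 0.4928, -0.133 ]), np.float64(8.7)), ('wB', array([ 0.4887, -0.136 ]), np.float64(140.3))]
```

View pics/wA.png

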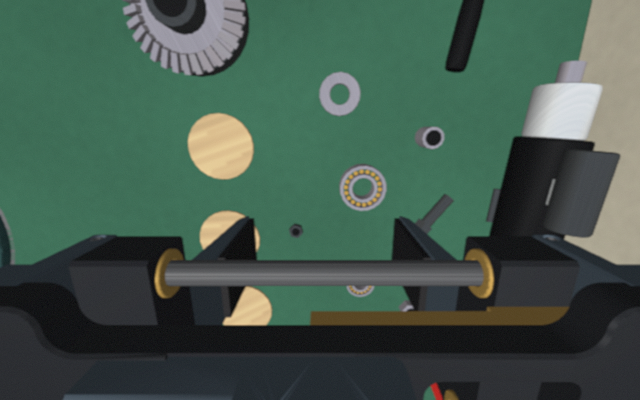

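View pics/wB.png

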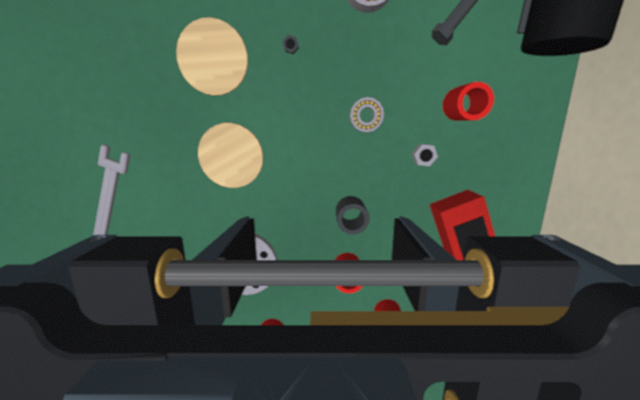

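All the parts show clearly in the wrist views: washer (340,93) and large bearing (362,188) in A, small bearing (367,114) and sleeve (352,214) in B. The fits agree to about 1 mm, except for the sleeve, so I'll refit its bore. First move is the large bearing.

```bash
cat >> h.py <<'E'
def xfer(src,dst,zp,zt,exp,force=25,hi=.13):
    t=status.read_t(); q=down(0)
    jaws.open_jaws(); manip.move_pose([*src,hi],q); manip.movel([*src,zp],.12)
    print("pre F",np.round(status.read_wrist_force(),1))
    jaws.gripper_close(force); w=status.read_grip_width(); print("width",round(w,4))
    if abs(w-exp)>.003: print("BAD GRASP, stopped"); return False
    manip.movel([*src,hi],.15); print("lift width",round(status.read_grip_width(),4),np.round(status.read_wrist_force(),1))
    manip.move_pose([*dst,hi],q); manip.movel([*dst,zt+.015],.15); manip.movel([*dst,zt],.03)
    print("F down",np.round(status.read_wrist_force(),1),np.round(status.read_tcp_pos(),4))
    manip.sleep(.2); jaws.open_jaws(); manip.movel([*dst,hi],.15)
    print("dt",status.read_t()-t,"t",status.read_t()); return True
E
python3 - <<'E'
from h import *
c=wristcap(); 
for n,c in [("B",c),("scene",capture("scene")),("side",capture("side"))]: print(n,fit(c,(.655,-.2115,.045,.015)))
xfer((.6722,.0716),(.4763,.126),.003,.0075,.064)
c=wristcap("w1"); print(fit(c,(.4763,.126,.026,.032)),[ (n,fit(capture(n),(.4763,.126,.026,.032))) for n in ("scene","side")])
E
```

```text
B (array([ 0.6571, -0.2147]), np.float64(38.6))
scene (array([ 0.6565, -0.2152]), np.float64(37.3))
side (array([ 0.6583, -0.2155]), np.float64(19.9))
pre F [ 0.1 -0.3  0.2]
width 0.0643
lift width 0.0642 [-0.4 -0.6 -3.8]
F down [-0.8  0.3 -2. ] [0.4761 0.126  0.0073]
dt 8.0916 t 12.1083
(array([0.4743, 0.13  ]), np.float64(70.8)) [('scene', (array([0.4723, 0.125 ]), np.float64(35.8))), ('side', (array([0.4754, 0.1256]), np.float64(60.8)))]
```

Run:
```python
from h import *
xfer((.6747,-.0812),(.4888,-.136),.003,.0075,.044,20)
manip.move_pose([.656,-.30,.16],down(0)); c=wristcap("w2")
manip.move_pose([.56,-.07,.2],down(0)) if 0 else None
im=c["image"][:,:,::-1].copy()
print(fit(c,(.656,-.2135,.045,.015)),fit(c,(.656,-.2135,.045,.022)),proj(c,(.656,-.2135,.045)))
im=cv2.resize(im,None,fx=4,fy=4,interpolation=cv2.INTER_CUBIC)
for p,col in [((.6571,-.2147),(0,255,255)),((.656,-.2125),(255,0,255))]:
    for r in (.015,.022):
        pts=np.array([proj(c,(p[0]+r*np.cos(a),p[1]+r*np.sin(a),.045)) for a in A])*4+2
        cv2.polylines(im,[pts.astype(int)],True,col,1)
u,v=(proj(c,(.656,-.2135,.045))*4).astype(int)
cv2.imwrite("pics/w2c.png",im[max(v-200,0):v+200,u-250:u+250])
```

```text
pre F [-0.2  1.1  0.7]
width 0.0434
lift width 0.0431 [-0.7 -0.  -0.5]
F down [-0.6  1.  -1.8] [ 0.4887 -0.136   0.0074]
dt 8.6667 t 20.925
(array([ 0.6581, -0.2132]), np.float64(26.5)) (array([ 0.6577, -0.2151]), np.float64(38.1)) [326.00619308 113.56518766]
```

View pics/w2c.png

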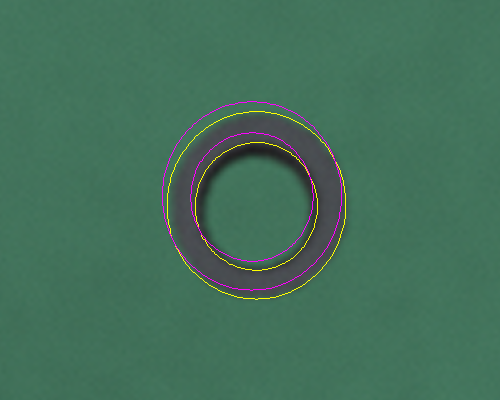

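The yellow overlay (sleeve at 0.6571, -0.2147) matches both of the sleeve's rims. Next I'll move the sleeve and check all three.

Run:
```python
from h import *
xfer((.6571,-.2147),(.4765,-.0105),.012,.0165,.044,20)
manip.move_pose([.5,-.12,.22],down(0)); c=wristcap("w3")
for n,g in [("small",(.4888,-.136,.019,.022)),("sleeveO",(.4765,-.0105,.049,.022)),("sleeveI",(.4765,-.0105,.049,.015)),("large",(.4763,.126,.026,.032)),("pl",G0["pl"]),("pm",G0["pm"]),("pr",G0["pr"])]:
    print(n,fit(c,g),fit(capture("scene"),g),fit(capture("side"),g))
print(status.read_t())
```

```text
pre F [ 0.4 -0.4 -0.1]
width 0.0441
lift width 0.0444 [-0.   0.3 -3.1]
F down [-0.5 -0.  -1.9] [ 0.4765 -0.0105  0.0164]
dt 7.991699999999998 t 29.9
small (array([ 0.4881, -0.1336]), np.float64(78.6)) (array([ 0.5007, -0.137 ]), np.float64(68.5)) (array([ 0.4878, -0.1347]), np.float64(43.2))
sleeveO (array([ 0.4761, -0.0116]), np.float64(172.8)) (array([ 0.4831, -0.0134]), np.float64(31.6)) (array([ 0.477 , -0.0028]), np.float64(22.3))
sleeveI (array([ 0.478 , -0.0144]), np.float64(115.2)) (array([ 0.4752, -0.0113]), np.float64(32.0)) (array([ 0.4753, -0.0109]), np.float64(25.7))
large (array([0.4745, 0.1239]), np.float64(1.1)) (array([0.4734, 0.1266]), np.float64(36.0)) (array([0.4756, 0.1257]), np.float64(57.0))
pl (array([0.4713, 0.1257]), np.float64(18.7)) (array([0.4764, 0.1251]), np.float64(76.8)) (array([0.4761, 0.126 ]), np.float64(103.2))
pm (array([ 0.4762, -0.0114]), np.float64(144.6)) (array([ 0.4759, -0.0116]), np.float64(82.0)) (array([ 0.4765, -0.0112]), np.float64(100.2))
pr (array([ 0.4882, -0.1357]), np.float64(134.1)) (array([ 0.4885, -0.1364]), np.float64(83.9)) (array([ 0.4889, -0.1358]), np.float64(92.8))
31.275
```

View pics/w3.png

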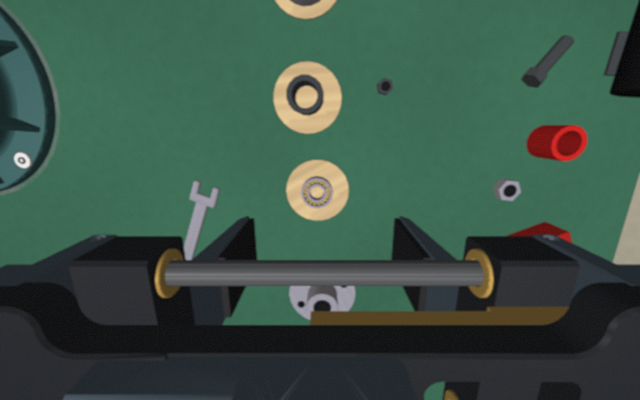

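The small bearing (317,190) and the sleeve (305,97) are sitting on their discs. Next comes the washer, then close-ups of all three discs.

Run:
```python
from h import *
xfer((.639,.1945),(.4763,-.0112),.002,.0515,.054,15,hi=.16)
crops=[]
for nm,y0,y,ob in [("pl",.126,.126,(.026,.032)),("pm",-.0112,-.0112,(.057,.027)),("pr",-.1358,-.1358,(.019,.022))]:
    x=.4885 if nm=="pr" else .4763
    manip.move_pose([x,y-.115,.17],down(0)); c=wristcap()
    o=fit(c,(x,y,*ob)); p=fit(c,(x,y,.004,.045)); print(nm,"obj",o,"pad",p)
    im=cv2.resize(c["image"][:,:,::-1],None,fx=3,fy=3,interpolation=cv2.INTER_CUBIC)
    L=[(p[0],.004,.045),(o[0],*ob)]+([((.4763,-.0112),.049,.022)] if nm=="pm" else [])
    for q,z,r in L:
        pts=np.array([proj(c,(q[0]+r*np.cos(a),q[1]+r*np.sin(a),z)) for a in A])*3+1
        cv2.polylines(im,[pts.astype(int)],True,(255,0,255),1)
    u,v=(proj(c,(x,y,.02))*3).astype(int); v=max(v,170); crops.append(im[v-170:v+170,u-130:u+130])
cv2.imwrite("pics/chk.png",np.hstack(crops)); print(status.read_t())
```

```text
pre F [ 0.5 -1.   0.2]
width 0.0523
lift width 0.0522 [-0.8 -0.2 -0.8]
F down [-0.4 -0.2 -0. ] [ 0.4762 -0.0112  0.0514]
dt 9.1417 t 40.4167
pl obj (array([0.4755, 0.1254]), np.float64(68.3)) pad (array([0.4758, 0.1261]), np.float64(150.0))
pm obj (array([ 0.4756, -0.0115]), np.float64(68.9)) pad (array([ 0.4763, -0.0115]), np.float64(153.2))
pr obj (array([ 0.4874, -0.1373]), np.float64(78.3)) pad (array([ 0.4885, -0.1363]), np.float64(152.4))
41.9917
```

View pics/chk.png

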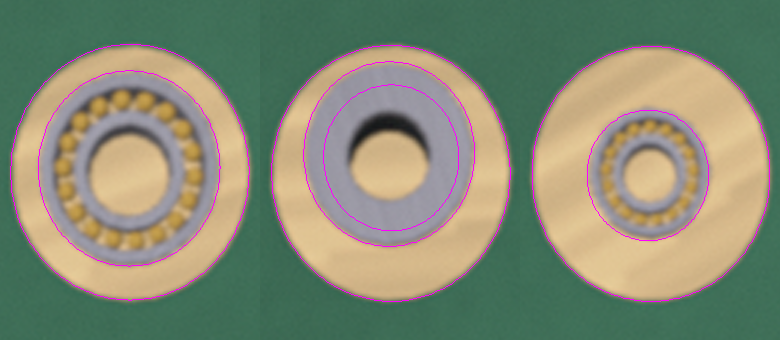

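Everything is centred to about 1 mm. Last, a side-on look to confirm the washer is flat and nothing is moving.

Run:
```python
from h import *
manip.move_pose([.6,-.35,.3],down(0)); manip.sleep(.5)
a=capture("side"); s=capture("scene"); manip.sleep(1); b=capture("side")
print(np.abs(a["image"].astype(int)-b["image"]).max(), fit(s,(.4763,-.0112,.057,.027)),fit(a,(.4763,-.0112,.057,.027)),status.read_t())
def z(i,u,v): return cv2.resize(i[v-50:v+50,u-66:u+66,::-1],(396,300),interpolation=cv2.INTER_CUBIC)
d=proj(a,(.478,-.01,.03)).astype(int); e=proj(s,(.478,-.01,.03)).astype(int)
cv2.imwrite("pics/fin.png",np.hstack([z(a["image"],*d),z(s["image"],*e)]))
```

```text
41 (array([ 0.4762, -0.0124]), np.float64(68.4)) (array([ 0.4759, -0.0106]), np.float64(70.3)) 44.45
```

View pics/fin.png

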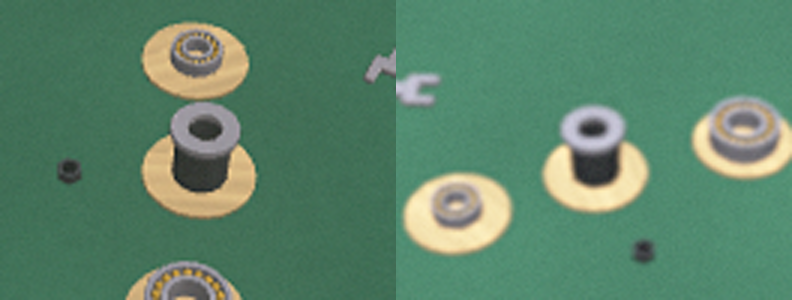

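The washer lies flat and centred on the upright sleeve, and both bearings are flat on their discs. I'm handing it in.

```bash
python3 -c "
from h import *
manip.sign_off(); print(status.read_t())"
```

```text
the job is handed in; nothing more can be done
the job is handed in; nothing more can be done
```

The layout is done and I handed it in at about 44.5 s of the 106 s allowed; `sign_off` gives no verdict. The large bearing is on pad_left, next to the crown wheel, and the small bearing is on pad_right, next to the flange. The sleeve stands on pad_mid with the thrust washer flat on top. I placed them in the order large bearing, small bearing, sleeve, washer.

**Centring:** In the wrist close-ups the large bearing was about 0.8 mm off its disc centre, the small bearing about 1.5 mm and the washer about 0.7 mm. The sleeve, measured before the washer covered it, was within about 1 mm of its disc and of the washer.

**Final views:** The side and scene pictures show the washer flat, the sleeve upright, and the arm well clear.

**Checks that disagreed or were weak:**
- **Fits:** A few of the fits from the fixed cameras were several millimetres off (scene view of the small bearing, both views of the sleeve's outer rim), and so was one wrist-camera fit of the sleeve bore. I took these as false edge matches because the other measurements and the pictures agreed.
- **Stillness:** Two side pictures 1 s apart differed by up to 41 grey levels at single pixels. I took that as image noise and did not check where those pixels were.
- **Washer grip width:** It read 52.3 mm against the nominal 54 mm.

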